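# Pack the reagent carrier by cap colour

### The job

Pack the grey reagent carrier for the next staining round: stand the black-capped amber bottle, the blue-capped amber bottle, the red-topped dropper bottle and the yellow-capped vial each in the nest of its own cap colour, upright and flat on the nest's floor inside the collar. Keep them upright all the way. The red-lidded sample cup and the open amber vial do not belong in the carrier: leave both standing where they are.

Things in the scene. Friction and masses are not known exactly. Their poses are not given: they have to be found in the camera images.
- bottle_black_cap: amber glass bottle with black screw cap and blue label, round, 53 mm across the body, 102 mm high in all; straight body up to about 58 mm, shoulder above, cap 28 mm across from 88 to 102 mm. Loose, about 0.16 kg. Origin: centre of its underside, z up along its axis. Stands upright on the worktop.
- bottle_blue_cap: smaller amber glass bottle with blue screw cap and red label, 41 mm across, 84 mm high in all; straight body up to about 50 mm, cap 24 mm across from 70 to 84 mm. Loose, about 0.075 kg. Origin: at its underside, z up; its axis lies 2 mm from the origin toward its own +y, and the label's loose end stands out to 23 mm on +y (18 mm on -y, 20 mm on either x side). Stands upright on the worktop.
- dropper_red: small amber glass dropper bottle with a red rubber bulb on a black screw collar and a white label (it counts as red), round, 34 mm across the body, 94 mm high in all; straight body up to about 40 mm, sloping shoulder to 55 mm, black collar 22 mm across from 55 to 67 mm, red bulb 11 mm across above. Loose, about 0.055 kg. Origin: centre of its underside, z up. Stands upright on the worktop.
- vial_yellow_cap: tiny clear vial with a wide ribbed yellow cap, 23 mm across, 23 mm high; the cap, 22.5 mm across, is its upper half (12 to 23 mm), the glass below is 19 mm across. Loose, about 0.012 kg. Origin: centre of its underside, z up. Stands upright on the worktop.
- nest_black: fixed black square tile 82 x 82 x 3 mm with a round white collar on it, bore 72 mm, wall 4 mm thick, 5 mm high above the tile. Origin: centre of the tile's underside (5 mm above the worktop), z up, x and y along the edges; standing surface at local z = 3 mm, collar top 8 mm. One of four, 84 mm apart two by two, in a fixed shallow grey tray 180 mm square, rim 16 mm above the worktop.
- nest_blue: fixed blue square tile 82 x 82 x 3 mm with a round white collar on it, bore 68 mm, wall 4 mm thick, 5 mm high above the tile. Origin: centre of the tile's underside (5 mm above the worktop), z up, x and y along the edges; standing surface at local z = 3 mm, collar top 8 mm. One of four, 84 mm apart two by two, in a fixed shallow grey tray 180 mm square, rim 16 mm above the worktop.
- nest_red: fixed red square tile 82 x 82 x 3 mm with a round white collar on it, bore 54 mm, wall 4 mm thick, 5 mm high above the tile. Origin: centre of the tile's underside (5 mm above the worktop), z up, x and y along the edges; standing surface at local z = 3 mm, collar top 8 mm. One of four, 84 mm apart two by two, in a fixed shallow grey tray 180 mm square, rim 16 mm above the worktop.
- nest_yellow: fixed yellow square tile 82 x 82 x 3 mm with a round white collar on it, bore 44 mm, wall 4 mm thick, 5 mm high above the tile. Origin: centre of the tile's underside (5 mm above the worktop), z up, x and y along the edges; standing surface at local z = 3 mm, collar top 8 mm. One of four, 84 mm apart two by two, in a fixed shallow grey tray 180 mm square, rim 16 mm above the worktop.
- cup_red_lid: look-alike that stays: clear sample cup with a wide red screw lid, 66 mm across, 64 mm high. Loose. Origin: centre of its underside, z up.
- vial_open: look-alike that stays: small open amber glass vial without a cap, 25 mm across, 34 mm high. Loose. Origin: centre of its underside, z up.

How it is judged:
At the end, for the whole second after the job is handed in: Each reagent stands upright (0.1 rad), released and at rest, on the floor of the nest of its colour, inside the collar (within 15 mm of its centre, underside under 3 mm above the floor); the red-lidded cup and the open amber vial stand within 30 mm of where they began (horizontal distance between bottle_black_cap and nest_black below 0.015 m and z of bottle_black_cap in the frame of nest_black between 0 and 0.006 m and angle between each of bottle_black_cap, bottle_blue_cap, dropper_red, vial_yellow_cap's own z axis and vertical below 0.1 rad and linear speed of each of bottle_black_cap, bottle_blue_cap, dropper_red, vial_yellow_cap below 0.02 m/s and horizontal distance between bottle_blue_cap and nest_blue below 0.015 m and z of bottle_blue_cap in the frame of nest_blue between 0 and 0.006 m and horizontal distance between dropper_red and nest_red below 0.015 m and z of dropper_red in the frame of nest_red between 0 and 0.006 m and horizontal distance between vial_yellow_cap and nest_yellow below 0.015 m and z of vial_yellow_cap in the frame of nest_yellow between 0 and 0.006 m and distance of each of cup_red_lid, vial_open from where it was at the start of the episode below 0.03 m and angle between each of cup_red_lid, vial_open's own z axis and vertical below 0.2 rad); the robot touches nothing.
It fails at once if one of the four reagents is tipped (more than about 35 degrees) (angle between any of bottle_black_cap, bottle_blue_cap, dropper_red, vial_yellow_cap's own z axis and vertical above 0.6 rad).
It fails at once if the red-lidded sample cup is moved from its place (30 mm or more) (distance of cup_red_lid from where it was at the start of the episode above 0.03 m).
It fails at once if the open amber vial is moved from its place (30 mm or more) (distance of vial_open from where it was at the start of the episode above 0.03 m).
It also fails if it takes over 106 s, if anything falls off the work surface, if the arm or the gripper's body presses on something with over 40 N, if the wrist force passes 120 N, or if a joint passes its speed limit or range.

### The arm

A 6-joint arm with a two-finger parallel gripper is mounted at the origin on a cart in front of the work surface, level with it; the furniture and walls round the work are solid. World frame = base frame: x ahead of the robot, y to its left, z up, the work surface at z = 0. Lengths are in m, angles in rad, forces in N, time in s.
With the tool pointing down it reaches from about 0.225 to 0.875 m from the base axis. Payload 3.4 kg.
Tool frame: the origin (TCP) lies at the very end of the fingers, on their centre line; the grasp point (between the pads) lies 19 mm behind it; z points along the fingers, y is the line along which they close (so a half turn about z gives the same grasp; the last joint's range is limited). The gripper opens to 85 mm and grips with 20 to 120 N. Pads are 22 mm wide; open, the fingers measure 114 mm over their backs; the gripper's body (76 mm by 85 mm) begins 54 mm behind the grasp point. The pads swing forward as they close: fully open they stand 13 mm farther back than shut.
Start: joints at [1.125, 0.276, 1.505, -0, 1.361, -0.121], TCP at [0.184, 0.545, 0.231] pointing down, gripper open.
Joint ranges: [-2.89, 2.89], [-0.75, 2.08], [0.22, 2.7], [-1.18, 4.32], [0.11, 2.71], [-2.7, 2.7]. Speed limits (rad/s): [2.57, 2.57, 3.14, 3.14, 3.14, 3.14].

### API

Orientations are given as a unit quaternion [w, x, y, z].
In Python, from rig import manip, eyes gives the robot as it stands.
- The arm moves only by the tool servo_tool, never from a script. Its argument "series" is text: rows parted by semicolons, each of 7 numbers parted by spaces: the shift along the tool's x, y, z in m, then the turn, a rotation vector about the tool's x, y, z in degrees, then the closure, from 0 (fully open) to 1 (shut). In form: dx dy dz ax ay az fingers; .... A call has 1 to 5 rows; each row is the pose to reach, as a shift and turn from the pose commanded when the call began, along the tool's axes at that moment; what a row does not reach only later rows make up. A row lasts 1/10 s, in which the tool goes at most 50 mm and 8.59 degrees, less where a joint would pass 70% of its speed; a pose out of reach is approached as far as the arm can. A call with a gripper value outside its range is refused whole. The fingers move at their own pace and stop on an object; "squeeze" is the grip in N (left out, the last holds). Time passes only in rows, so rows that repeat a pose let the fingers close. It gives the time, the measured TCP pose, the force, the opening and the grip force at its end, in the units of the state.
- manip.get_state(): the state, without advancing time (a new reading comes with each control period).
- eyes.get_image(name): name is "scene" or "top" or "wrist"; returns the picture (420x560x3 uint8, red, green, blue); there is no depth.
- eyes.camera_info(name): a dict with "fx", "fy", "cx", "cy" (pixels), "dist" ([k1, k2, p1, p2, k3] as OpenCV has them; the pictures are not rectified), "eye" and "orientation" of the camera in the world. Camera axes: x right, y down, z forward; pixel columns grow to the right and rows downward; lengths in m; the calibration is good to about 2 mm. A picture is of the moment at which its call begins: read the wrist's pose just before it. camera_info takes no time and is no camera call; for the wrist camera it gives the pose at the moment of the call.
- manip.sign_off(): hands the job in; it is judged then, once.
The state is a dict: "clock": time; "qpos": joint angles; "qd": joint speeds; "effort": joint torques, N m; "position": TCP position; "ee_rot": TCP orientation; "contact_force": force on the tool from outside, world axes, zero at the start; "moment": the same for the moment, N m; "width": finger opening in m; "gripper_force": force on a finger pad.
Only numpy, scipy, OpenCV 4.12 (cv2) and the standard library are available. Lean on these libraries where they do the work, as an engineer would, in place of code of your own. Each camera call takes 0.05 s, during which the arm holds its last target. There are 200 camera calls.

## Working session

There is one attempt and no reset: what is moved stays moved. The work goes in short steps, Python scripts to look and compute and a tool call to move; the robot and the scene stay as the last step left them, time stands still between calls to the robot, and variables do not carry over. Pictures are saved under pics/ and viewed, at most 14 in all, crops included, and the job is handed in when it is done.

Besides the shell and the picture viewer there is one more tool, called after ">>>" by a JSON object that holds its "fn" and its "kwargs". servo_tool: Moves the arm, as the interface text tells. Its arguments: {"type":"object","properties":{"series":{"type":"string"},"squeeze":{"type":"number"}},"required":["series"]}

```bash
mkdir -p pics; python3 - <<'E'
from rig import manip, eyes
import cv2
print(manip.get_state())
for n in ("scene","top"):
    cv2.imwrite(f"pics/{n}0.png",eyes.get_image(n)[:,:,::-1]); print(n,eyes.camera_info(n))
E
```

```text
{'clock': 0.0, 'qpos': array([ 1.12500994e+00,  2.76599303e-01,  1.50615027e+00, -1.04076046e-05,
        1.36070610e+00, -1.20990495e-01]), 'qd': array([ 0.0007836 ,  0.0006046 ,  0.00131763,  0.00105109,  0.00114122,
       -0.00149167]), 'effort': array([ 7.52911765e-04, -4.16775191e+01, -2.45804465e+01, -8.21192816e-05,
        1.09173870e-02, -3.20277692e-06]), 'position': array([0.18326039, 0.54444494, 0.23043044]), 'ee_rot': array([-2.55573666e-04,  1.61683919e-01,  9.86842157e-01, -8.95774892e-04]), 'contact_force': array([-0.23602957,  0.82176971,  0.56035981]), 'moment': array([-0.02772216, -0.02887754, -0.00632239]), 'gripper_force': 0.0, 'width': 0.08567058978165103}
scene {'fx': 427.4574642044123, 'fy': 427.4574642044123, 'cx': 281.45897052703504, 'cy': 205.43292540388572, 'dist': array([-0.0889172,  0.       ,  0.       ,  0.       ,  0.       ]), 'eye': array([ 0.27278043, -0.42801733,  0.70108331]), 'orientation': array([-0.3448975 ,  0.90255461, -0.23833014,  0.09818162])}
top {'fx': 526.7869181206164, 'fy': 526.7869181206164, 'cx': 278.50489194337683, 'cy': 206.58060512510366, 'dist': array([0.01748928, 0.        , 0.        , 0.        , 0.        ]), 'eye': array([0.39036554, 0.06291848, 1.30060622]), 'orientation': array([-0.04886802,  0.71462659, -0.69630658,  0.04558406])}
```

View pics/top0.png

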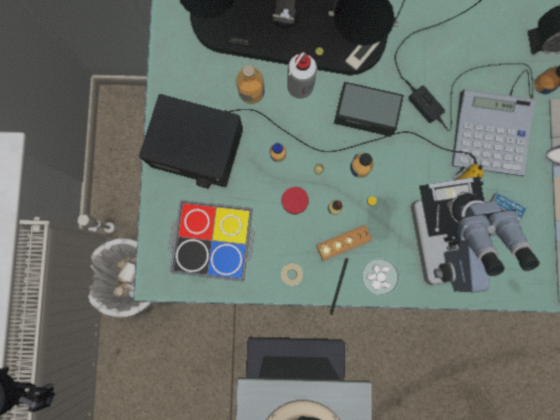

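View pics/scene0.png

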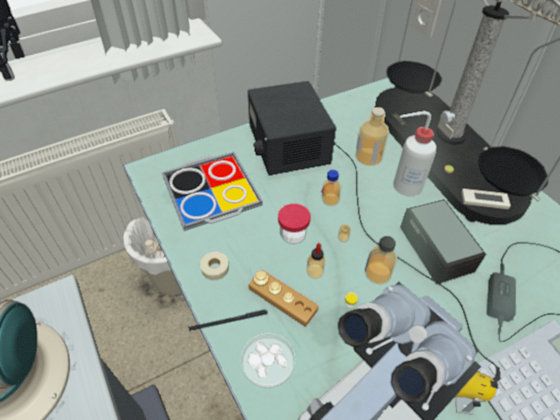

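The top view shows black cap ~(362,161), blue cap (277,149), dropper (336,207), yellow vial (372,201), cup (295,200), open vial (319,169) and carrier centred ~(213,241). I'll enlarge both views.

```bash
python3 - <<'E'
import cv2
a=cv2.imread("pics/top0.png"); cv2.imwrite("pics/topc1.png",cv2.resize(a[130:290,160:400],None,fx=3.33,fy=3.33,interpolation=cv2.INTER_CUBIC))
b=cv2.imread("pics/scene0.png"); cv2.imwrite("pics/scenec1.png",cv2.resize(b[150:320,155:415],None,fx=3,fy=3,interpolation=cv2.INTER_CUBIC))
E
```

```text
(no output)
```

View pics/topc1.png

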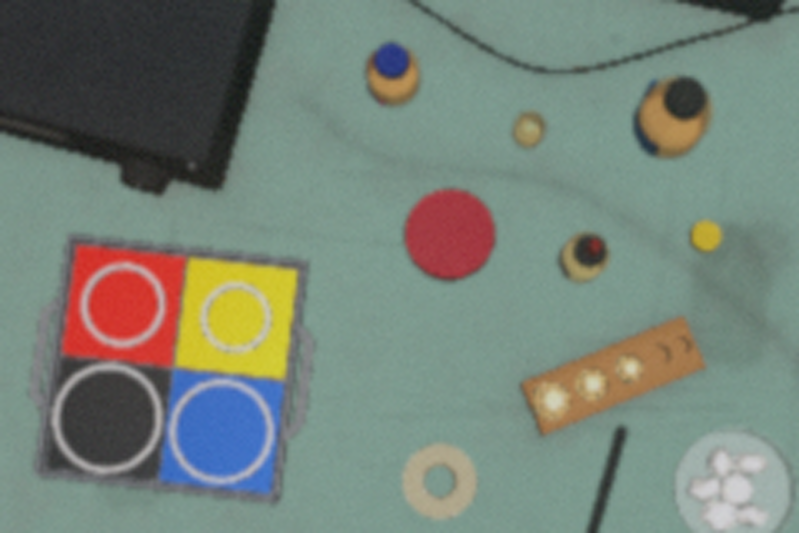

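View pics/scenec1.png

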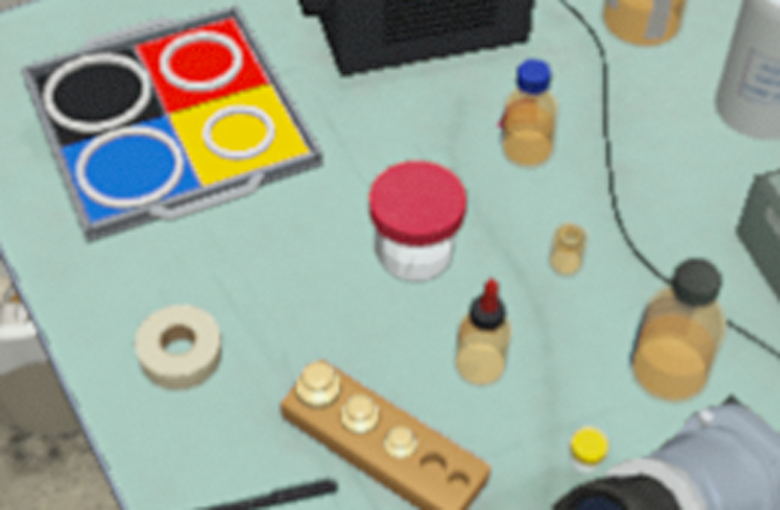

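Crop readings (top): blue cap (391,60), black cap (685,97), bulb (594,245), yellow cap (707,235), cup lid (450,234), open vial (530,130). Collars are red (122,305), yellow (236,318), black (107,418) and blue (222,432). The scene crop shows the same items, so I'll cross-check the two.

```bash
cat >h.py <<'E'
import numpy as np, cv2
from scipy.spatial.transform import Rotation as R
def rot(q): return R.from_quat([q[1],q[2],q[3],q[0]])
def pt(ci,u,v,z):
    K=np.array([[ci["fx"],0,ci["cx"]],[0,ci["fy"],ci["cy"]],[0,0,1]])
    x=cv2.undistortPoints(np.array([[[u,v]]],float),K,ci["dist"])[0,0]
    d=rot(ci["orientation"]).apply([x[0],x[1],1]); e=ci["eye"]
    return e+d*(z-e[2])/d[2]
E
python3 - <<'E'
from h import *
from rig import eyes
T=eyes.camera_info("top");S=eyes.camera_info("scene")
for n,z,a,b in [("blue",.084,(391,60),(534,72)),("black",.102,(685,97),(697,272)),("drop",.092,(594,245),(490,285)),("yel",.023,(707,235),(590,441)),("cup",.064,(450,234),(418,196)),("open",.034,(530,130),(570,232)),
 ("Nred",.013,(122,305),(201,60)),("Nyel",.013,(236,318),(238,132)),("Nblk",.013,(107,418),(97,92)),("Nblu",.013,(222,432),(130,166))]:
    print(n,pt(T,a[0]/3.33+159.65,a[1]/3.33+129.65,z)[:2].round(4),pt(S,b[0]/3+154.67,b[1]/3+149.67,z)[:2].round(4))
E
```

```text
blue [0.6944 0.0778] [0.6946 0.0756]
black [ 0.6686 -0.128 ] [ 0.6703 -0.1273]
drop [ 0.5642 -0.0669] [ 0.5629 -0.0689]
yel [ 0.5837 -0.1572] [ 0.5844 -0.1562]
cup [0.5735 0.0327] [0.5747 0.0318]
open [ 0.6567 -0.0252] [ 0.6618 -0.024 ]
Nred [0.5219 0.2722] [0.5231 0.2716]
Nyel [0.5144 0.1877] [0.5148 0.1872]
Nblk [0.4386 0.2792] [0.4389 0.278 ]
Nblu [0.4306 0.1947] [0.4318 0.1948]
```

The two cameras agree to about 2 mm. My plan is to align the tool with the world axes (tool x = −x, y = +y, z = −z) and take the yellow vial first.

>>> {"fn": "servo_tool", "kwargs": {"series": "0 0 0 0 0 -8 0.4; 0 0 0 0 0 -16 0.4; 0 0 0 0 0 -18.6 0.4; 0 0 0 0 0 -18.6 0.4; 0 0 0 0 0 -18.6 0.4", "squeeze": 30}}

```text
clock: 0.6
position: [0.1834, 0.5448, 0.231]
ee_rot: [-0.0, 0.001, 1.0, -0.0]
contact_force: [0.0, 0.3, -0.3]
width: 0.0515
gripper_force: 0.0
```

>>> {"fn": "servo_tool", "kwargs": {"series": "-0.025 -0.04 0 0 0 0 0.4; -0.05 -0.08 0 0 0 0 0.4; -0.075 -0.12 0 0 0 0 0.4; -0.1 -0.16 0 0 0 0 0.4; -0.125 -0.2 0 0 0 0 0.4"}}

```text
clock: 1.1
position: [0.3091, 0.3434, 0.2314]
ee_rot: [0.0, 0.0, 1.0, 0.0]
contact_force: [1.7, 0.9, 0.2]
width: 0.0509
gripper_force: 0.0
```

>>> {"fn": "servo_tool", "kwargs": {"series": "-0.025 -0.042 0 0 0 0 0.4; -0.05 -0.084 0 0 0 0 0.4; -0.075 -0.126 0 0 0 0 0.4; -0.1 -0.168 0 0 0 0 0.4; -0.125 -0.21 0 0 0 0 0.4"}}

```text
clock: 1.6
position: [0.4341, 0.1331, 0.2315]
ee_rot: [0.0, 0.001, 1.0, 0.0]
contact_force: [1.2, 1.0, -0.5]
width: 0.0511
gripper_force: 0.0
```

>>> {"fn": "servo_tool", "kwargs": {"series": "-0.025 -0.042 0 0 0 0 0.4; -0.05 -0.084 0 0 0 0 0.4; -0.075 -0.126 0 0 0 0 0.4; -0.1 -0.168 0 0 0 0 0.4; -0.125 -0.21 0 0 0 0 0.4"}}

```text
clock: 2.1
position: [0.5591, -0.0771, 0.2313]
ee_rot: [0.0, 0.001, 1.0, 0.0]
contact_force: [0.0, 0.8, -0.0]
width: 0.0513
gripper_force: 0.0
```

>>> {"fn": "servo_tool", "kwargs": {"series": "-0.015 -0.04 0 0 0 0 0.4; -0.025 -0.08 0.04 0 0 0 0.4; -0.025 -0.08 0.07 0 0 0 0.4; -0.025 -0.08 0.09 0 0 0 0.4; -0.025 -0.08 0.09 0 0 0 0.4"}}

```text
clock: 2.6
position: [0.5809, -0.1547, 0.1376]
ee_rot: [-0.004, 0.001, 1.0, 0.002]
contact_force: [-0.1, -0.9, 0.3]
width: 0.0515
gripper_force: 0.0
```

```bash
python3 - <<'E'
from rig import manip, eyes
import cv2
print(manip.get_state()["position"],eyes.camera_info("wrist"))
cv2.imwrite("pics/w1.png",eyes.get_image("wrist")[:,:,::-1])
E
```

```text
[ 0.58092317 -0.15474868  0.13755083] {'fx': 295.7477619507033, 'fy': 295.7477619507033, 'cx': 283.1661526831686, 'cy': 210.88545102723018, 'dist': array([-0.01766692,  0.        ,  0.        ,  0.        ,  0.        ]), 'eye': array([ 0.5017803 , -0.1554736 ,  0.28021667]), 'orientation': array([0.10810057, 0.69953334, 0.69773168, 0.11017198])}
```

View pics/w1.png

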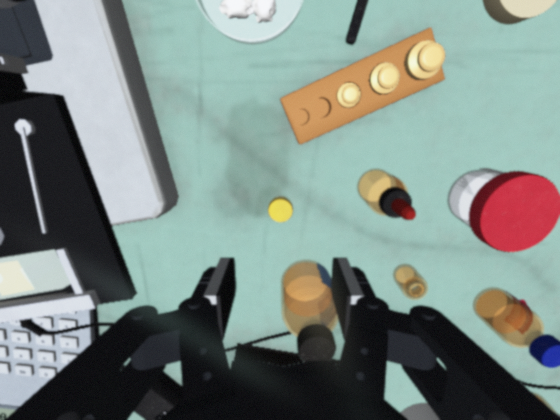

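The wrist view shows the yellow cap at (280,210) and the black bottle behind the fingers. I'll check its position.

```bash
python3 - <<'E'
from h import *
from rig import manip, eyes
print(manip.get_state()["position"],manip.get_state()["ee_rot"]); C=eyes.camera_info("wrist"); print(C["eye"])
for n,u,v,z in (("y",280,210,.023),("d",404,211,.09),("cup",515,212,.064),("blk",316,343,.102)): print(n,pt(C,u,v,z))
E
```

```text
[ 0.58241796 -0.15492414  0.1398436 ] [-1.69498436e-03  5.65422303e-04  9.99998122e-01  7.50135215e-04]
[ 0.50269192 -0.15547574  0.28217768]
y [ 0.5859851  -0.15805096  0.023     ]
d [ 0.5653259 -0.0723542  0.09     ]
cup [0.57478829 0.02712999 0.064     ]
blk [ 0.66579522 -0.1306587   0.102     ]
```

>>> {"fn": "servo_tool", "kwargs": {"series": "0 0 0.035 0 0 0 0.4; 0 0 0.07 0 0 0 0.4; 0 0 0.1 0 0 0 0.4; 0 0 0.12 0 0 0 0.4; 0 0 0.132 0 0 0 0.4"}}

```text
clock: 3.15
position: [0.5841, -0.1548, 0.0094]
ee_rot: [0.0, -0.0, 1.0, -0.0]
contact_force: [-0.6, -0.0, -0.6]
width: 0.0511
gripper_force: 0.0
```

>>> {"fn": "servo_tool", "kwargs": {"series": "0 0 0 0 0 0 0.4; 0 0 0 0 0 0 0.4; 0 0 0 0 0 0 0.6; 0 0 0 0 0 0 0.8; 0 0 0 0 0 0 0.85", "squeeze": 20}}

```text
clock: 3.65
position: [0.5844, -0.1554, 0.0108]
ee_rot: [0.001, 0.0, 1.0, -0.0]
contact_force: [-0.2, 0.5, 6.0]
width: 0.0212
gripper_force: 19.5
```

>>> {"fn": "servo_tool", "kwargs": {"series": "0 0 0 0 0 0 0.9; 0 0 0 0 0 0 0.9; 0 0 0 0 0 0 0.9; 0 0 0 0 0 0 0.9; 0 0 0 0 0 0 0.9"}}

```text
clock: 4.15
position: [0.5844, -0.1554, 0.0107]
ee_rot: [0.001, 0.0, 1.0, -0.0]
contact_force: [-0.8, -0.3, 6.1]
width: 0.0209
gripper_force: 19.6
```

```bash
python3 - <<'E'
from rig import manip, eyes
import cv2
print(manip.get_state()["position"])
a=eyes.get_image("wrist")[:,:,::-1]
b=eyes.get_image("scene")[:,:,::-1][230:330,290:430]
cv2.imwrite("pics/w2.png",cv2.hconcat([a,cv2.resize(b,(240,171))[:, :] if 0 else cv2.copyMakeBorder(cv2.resize(b,(240,171)),0,249,0,0,cv2.BORDER_CONSTANT)]))
E
```

```text
[ 0.58439685 -0.15539372  0.01071028]
```

View pics/w2.png

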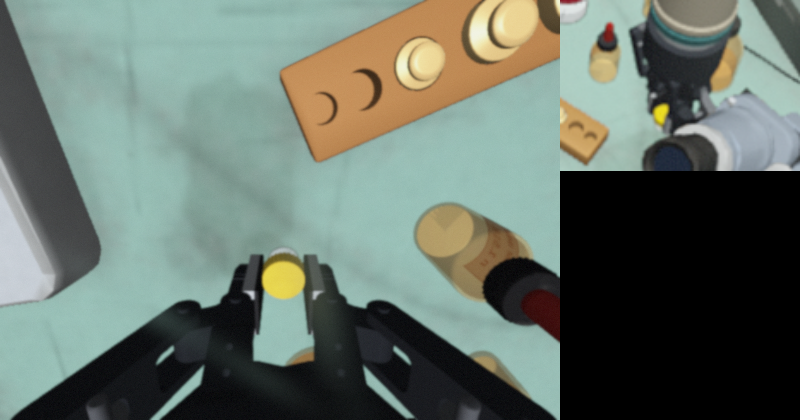

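The vial sits between the pads at (284,276). Lift it and carry it to the yellow nest (0.5146, 0.1875).

>>> {"fn": "servo_tool", "kwargs": {"series": "0 0 -0.02 0 0 0 0.9; 0 0 -0.05 0 0 0 0.9; 0 0 -0.09 0 0 0 0.9; 0 0 -0.13 0 0 0 0.9; 0 0 -0.13 0 0 0 0.9"}}

```text
clock: 4.75
position: [0.5871, -0.1565, 0.1456]
ee_rot: [0.006, 0.0, 1.0, -0.002]
contact_force: [0.8, -0.5, 0.5]
width: 0.0214
gripper_force: 19.7
```

>>> {"fn": "servo_tool", "kwargs": {"series": "0.006 0.03 0 0 0 0 0.9; 0.012 0.06 0 0 0 0 0.9; 0.018 0.09 0 0 0 0 0.9; 0.024 0.13 0 0 0 0 0.9; 0.03 0.17 0 0 0 0 0.9"}}

```text
clock: 5.25
position: [0.5525, 0.016, 0.1386]
ee_rot: [-0.001, 0.001, 1.0, 0.0]
contact_force: [-0.1, 0.5, -0.2]
width: 0.0212
gripper_force: 19.7
```

>>> {"fn": "servo_tool", "kwargs": {"series": "0.01 0.04 0 0 0 0 0.9; 0.02 0.08 0 0 0 0 0.9; 0.03 0.12 0 0 0 0 0.9; 0.04 0.15 0 0 0 0 0.9; 0.04 0.173 0 0 0 0 0.9"}}

```text
clock: 5.75
position: [0.511, 0.1897, 0.1385]
ee_rot: [-0.001, -0.001, 1.0, -0.0]
contact_force: [0.2, 0.1, -0.1]
width: 0.0211
gripper_force: 19.7
```

>>> {"fn": "servo_tool", "kwargs": {"series": "0 0 0 0 0 0 0.9; 0 0 0.02 0 0 0 0.9; 0 0 0.04 0 0 0 0.9; 0 0 0.06 0 0 0 0.9; 0 0 0.06 0 0 0 0.9"}}

```text
clock: 6.25
position: [0.511, 0.1863, 0.0765]
ee_rot: [-0.003, 0.0, 1.0, -0.001]
contact_force: [-0.7, -0.1, -0.6]
width: 0.0212
gripper_force: 19.7
```

```bash
python3 - <<'E'
from rig import manip, eyes
import cv2
print(manip.get_state()["position"])
print(eyes.camera_info("wrist"))
cv2.imwrite("pics/w3.png",eyes.get_image("wrist")[:,:,::-1])
E
```

```text
[0.51099295 0.18634904 0.07645029]
{'fx': 295.7477619507033, 'fy': 295.7477619507033, 'cx': 283.1661526831686, 'cy': 210.88545102723018, 'dist': array([-0.01766692,  0.        ,  0.        ,  0.        ,  0.        ]), 'eye': array([0.43174846, 0.18626232, 0.21903741]), 'orientation': array([0.11009801, 0.69879034, 0.69838849, 0.10873824])}
```

View pics/w3.png

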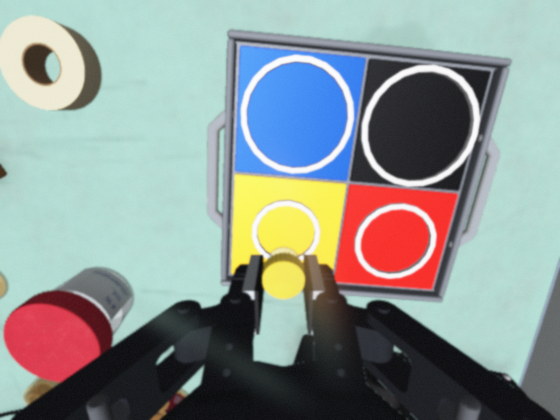

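The wrist view shows the collars: yellow (286,231), red (396,241), blue (298,113), black (421,126), with the held cap at (284,276).

```bash
python3 - <<'E'
from h import *
from rig import manip, eyes
print(manip.get_state()["position"]); C=eyes.camera_info("wrist")
for n,u,v,z in (("Y",286,231,.013),("R",396,241,.013),("Bu",298,113,.013),("Bk",421,126,.013),("vial",284,276,.0888)): print(n,pt(C,u,v,z))
E
```

```text
[0.51226884 0.18672948 0.07794881]
Y [0.51575337 0.18840094 0.013     ]
R [0.52405258 0.27245097 0.013     ]
Bu [0.4312272  0.19623206 0.013     ]
Bk [0.43944832 0.27966623 0.013     ]
vial [0.50972435 0.18676926 0.0888    ]
```

>>> {"fn": "servo_tool", "kwargs": {"series": "-0.003 0.001 0.02 0 0 0 0.9; -0.003 0.001 0.04 0 0 0 0.9; -0.003 0.001 0.052 0 0 0 0.9; -0.003 0.001 0.058 0 0 0 0.9; -0.003 0.001 0.058 0 0 0 0.9"}}

```text
clock: 6.8
position: [0.5164, 0.1887, 0.0211]
ee_rot: [-0.0, 0.0, 1.0, -0.0]
contact_force: [-0.4, 0.4, 0.7]
width: 0.0214
gripper_force: 19.7
```

>>> {"fn": "servo_tool", "kwargs": {"series": "0 0 0 0 0 0 0.9; 0 0 0 0 0 0 0.9; 0 0 0.001 0 0 0 0.9; 0 0 0.001 0 0 0 0.9; 0 0 0.001 0 0 0 0.9"}}

```text
clock: 7.3
position: [0.5166, 0.189, 0.0206]
ee_rot: [0.0, 0.0, 1.0, 0.0]
contact_force: [0.0, -0.6, -0.3]
width: 0.0214
gripper_force: 19.7
```

>>> {"fn": "servo_tool", "kwargs": {"series": "0 0 0.001 0 0 0 0.9; 0 0 0.001 0 0 0 0.9; 0 0 0.001 0 0 0 0.9"}}

```text
clock: 7.6
position: [0.5164, 0.1889, 0.0192]
ee_rot: [-0.0, 0.0, 1.0, 0.0]
contact_force: [-0.5, 0.7, -0.3]
width: 0.0209
gripper_force: 19.7
```

>>> {"fn": "servo_tool", "kwargs": {"series": "0 0 0.001 0 0 0 0.9; 0 0 0.001 0 0 0 0.9; 0 0 0.001 0 0 0 0.9"}}

```text
clock: 7.9
position: [0.5166, 0.189, 0.0187]
ee_rot: [0.0, 0.0, 1.0, 0.0]
contact_force: [-0.7, -0.2, 4.0]
width: 0.0209
gripper_force: 20.1
```

Contact is at the predicted height. Release and retreat.

>>> {"fn": "servo_tool", "kwargs": {"series": "0 0 0 0 0 0 0.7; 0 0 0 0 0 0 0.5; 0 0 0 0 0 0 0.4; 0 0 0 0 0 0 0.4; 0 0 -0.02 0 0 0 0.4"}}

```text
clock: 8.4
position: [0.5142, 0.1884, 0.0362]
ee_rot: [-0.003, 0.0, 1.0, -0.001]
contact_force: [-0.4, 0.0, -0.0]
width: 0.0511
gripper_force: 0.0
```

>>> {"fn": "servo_tool", "kwargs": {"series": "0 0 -0.04 0 0 0 0.4; 0 0 -0.08 0 0 0 0.4; 0 0 -0.12 0 0 0 0.4; 0 0 -0.12 0 0 0 0.4; 0 0 -0.12 0 0 0 0.4"}}

```text
clock: 8.9
position: [0.5168, 0.189, 0.1591]
ee_rot: [0.001, 0.0, 1.0, 0.0]
contact_force: [-0.7, -0.4, 0.2]
width: 0.0512
gripper_force: 0.0
```

```bash
python3 - <<'E'
from rig import manip, eyes
import cv2
a=eyes.get_image("wrist")[:,:,::-1]
b=eyes.get_image("scene")[:,:,::-1][140:250,150:290]
cv2.imwrite("pics/w4.png",cv2.hconcat([a,cv2.copyMakeBorder(cv2.resize(b,(240,189)),0,231,0,0,cv2.BORDER_CONSTANT)]))
E
```

```text
(no output)
```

View pics/w4.png

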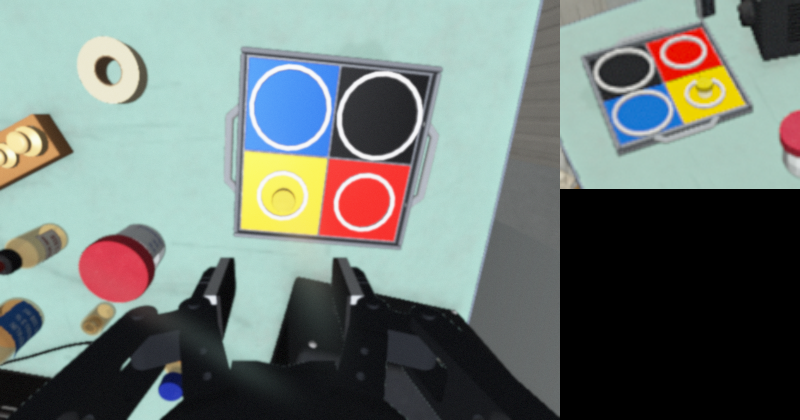

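The yellow vial stands inside its collar at (283,200). Next is the dropper at (0.564, −0.069).

>>> {"fn": "servo_tool", "kwargs": {"series": "-0.009 -0.05 0 0 0 0 0.4; -0.018 -0.1 0 0 0 0 0.4; -0.027 -0.145 0 0 0 0 0.4; -0.036 -0.19 0 0 0 0 0.4; -0.045 -0.235 0 0 0 0 0.4"}}

```text
clock: 9.5
position: [0.5603, -0.0477, 0.1562]
ee_rot: [-0.002, 0.0, 1.0, 0.001]
contact_force: [0.1, 0.2, -0.2]
width: 0.0513
gripper_force: 0.0
```

>>> {"fn": "servo_tool", "kwargs": {"series": "-0.002 -0.023 0 0 0 0 0.4; -0.002 -0.023 0 0 0 0 0.4; -0.002 -0.023 0 0 0 0 0.4; -0.002 -0.023 0 0 0 0 0.4"}}

```text
clock: 9.9
position: [0.5625, -0.0678, 0.1572]
ee_rot: [-0.001, -0.0, 1.0, 0.001]
contact_force: [0.2, 0.4, -0.2]
width: 0.0511
gripper_force: 0.0
```

```bash
python3 - <<'E'
from rig import manip, eyes
import cv2
print(manip.get_state()["position"])
print(eyes.camera_info("wrist")["eye"])
cv2.imwrite("pics/w5.png",eyes.get_image("wrist")[:,:,::-1])
E
```

```text
[ 0.56254515 -0.06777303  0.15723598]
[ 0.48267743 -0.06844037  0.29949676]
```

View pics/w5.png

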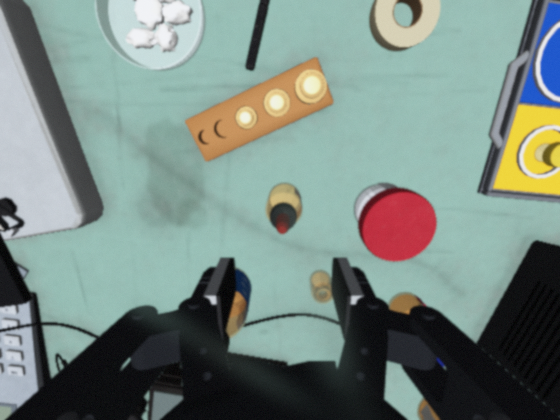

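The dropper is lined up, with its collar at (284,215) and bulb at (283,229) on the gripper's centre column. Descend and grip the collar.

>>> {"fn": "servo_tool", "kwargs": {"series": "0 0 0.03 0 0 0 0.4; 0 0 0.06 0 0 0 0.4; 0 0 0.085 0 0 0 0.4; 0 0 0.1 0 0 0 0.4; 0 0 0.105 0 0 0 0.4"}}

```text
clock: 10.45
position: [0.5618, -0.0673, 0.0515]
ee_rot: [-0.002, -0.001, 1.0, 0.001]
contact_force: [0.4, -0.1, 0.7]
width: 0.0512
gripper_force: 0.0
```

>>> {"fn": "servo_tool", "kwargs": {"series": "0 0 0 0 0 0 0.4; 0 0 0 0 0 0 0.6; 0 0 0 0 0 0 0.7; 0 0 0 0 0 0 0.8; 0 0 0 0 0 0 0.9", "squeeze": 25}}

```text
clock: 10.95
position: [0.5643, -0.0691, 0.0545]
ee_rot: [0.001, 0.0, 1.0, -0.0]
contact_force: [-0.0, 0.5, 5.2]
width: 0.0209
gripper_force: 24.5
```

>>> {"fn": "servo_tool", "kwargs": {"series": "0 0 0 0 0 0 0.9; 0 0 0 0 0 0 0.9; 0 0 0 0 0 0 0.9"}}

```text
clock: 11.25
position: [0.5643, -0.0691, 0.0545]
ee_rot: [0.001, 0.0, 1.0, 0.0]
contact_force: [-0.4, 2.2, 6.3]
width: 0.0207
gripper_force: 24.6
```

>>> {"fn": "servo_tool", "kwargs": {"series": "0 0 -0.01 0 0 0 0.9; 0 0 -0.03 0 0 0 0.9; 0 0 -0.03 0 0 0 0.9; 0 0 -0.03 0 0 0 0.9"}}

```text
clock: 11.65
position: [0.5635, -0.0692, 0.0836]
ee_rot: [0.0, 0.0, 1.0, -0.0]
contact_force: [-0.4, -0.7, -1.8]
width: 0.0208
gripper_force: 24.6
```

```bash
python3 - <<'E'
from rig import manip, eyes
import cv2
a=eyes.get_image("wrist")[:,:,::-1]
b=eyes.get_image("scene")[:,:,::-1][200:300,270:410]
cv2.imwrite("pics/w6.png",cv2.hconcat([a,cv2.copyMakeBorder(cv2.resize(b,(240,171)),0,249,0,0,cv2.BORDER_CONSTANT)]))
E
```

```text
(no output)
```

View pics/w6.png

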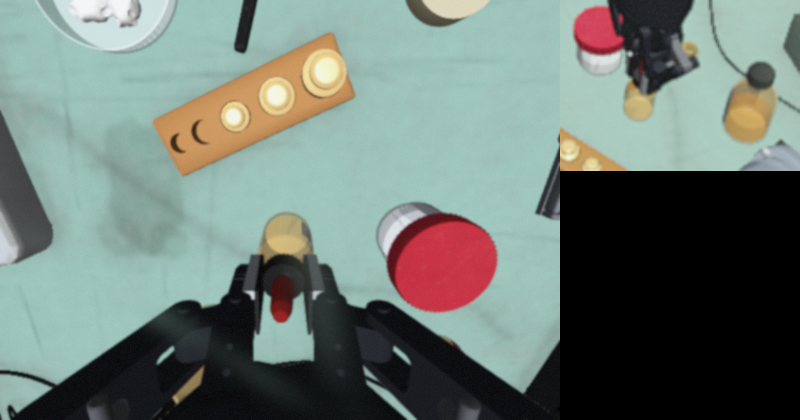

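The dropper is held upright. Carry it to the red nest (0.523, 0.272).

>>> {"fn": "servo_tool", "kwargs": {"series": "0 0 -0.02 0 0 0 0.9; 0 0 -0.045 0 0 0 0.9; 0 0 -0.07 0 0 0 0.9; 0 0 -0.085 0 0 0 0.9; 0 0 -0.085 0 0 0 0.9"}}

```text
clock: 12.25
position: [0.5645, -0.0694, 0.1697]
ee_rot: [0.002, 0.0, 1.0, -0.0]
contact_force: [0.5, -0.3, -0.6]
width: 0.0208
gripper_force: 24.6
```

>>> {"fn": "servo_tool", "kwargs": {"series": "0.002 0.02 0 0 0 0 0.9; 0.006 0.05 0 0 0 0 0.9; 0.01 0.085 0 0 0 0 0.9; 0.014 0.12 0 0 0 0 0.9; 0.018 0.155 0 0 0 0 0.9"}}

```text
clock: 12.75
position: [0.5441, 0.087, 0.1662]
ee_rot: [-0.002, 0.0, 1.0, -0.0]
contact_force: [0.6, -0.2, -0.0]
width: 0.021
gripper_force: 24.6
```

>>> {"fn": "servo_tool", "kwargs": {"series": "0.004 0.035 0 0 0 0 0.9; 0.008 0.07 0 0 0 0 0.9; 0.012 0.105 0 0 0 0 0.9; 0.016 0.14 0 0 0 0 0.9; 0.02 0.165 0 0 0 0 0.9"}}

```text
clock: 13.25
position: [0.5241, 0.2527, 0.1662]
ee_rot: [-0.002, -0.0, 1.0, -0.0]
contact_force: [0.1, -0.9, -0.5]
width: 0.0208
gripper_force: 24.7
```

>>> {"fn": "servo_tool", "kwargs": {"series": "0.003 0.021 0 0 0 0 0.9; 0.003 0.021 0 0 0 0 0.9; 0.003 0.021 0.03 0 0 0 0.9; 0.003 0.021 0.06 0 0 0 0.9; 0.003 0.021 0.06 0 0 0 0.9"}}

```text
clock: 13.75
position: [0.5186, 0.2696, 0.1032]
ee_rot: [-0.005, 0.0, 1.0, -0.002]
contact_force: [-1.6, -1.6, -0.7]
width: 0.021
gripper_force: 24.7
```

>>> {"fn": "servo_tool", "kwargs": {"series": "0 0 0 0 0 0 0.9; 0 0 0 0 0 0 0.9"}}

```text
clock: 13.95
position: [0.5235, 0.2718, 0.1094]
ee_rot: [0.001, 0.0, 1.0, 0.0]
contact_force: [0.4, 0.0, 0.1]
width: 0.0211
gripper_force: 24.7
```

>>> {"fn": "servo_tool", "kwargs": {"series": "0 0 0.015 0 0 0 0.9; 0 0 0.03 0 0 0 0.9; 0 0 0.04 0 0 0 0.9; 0 0 0.043 0 0 0 0.9; 0 0 0.043 0 0 0 0.9"}}

```text
clock: 14.45
position: [0.5227, 0.2719, 0.0656]
ee_rot: [0.0, 0.0, 1.0, 0.0]
contact_force: [-0.2, 0.1, -0.4]
width: 0.0209
gripper_force: 24.7
```

>>> {"fn": "servo_tool", "kwargs": {"series": "0 0 0 0 0 0 0.9; 0 0 0.001 0 0 0 0.9; 0 0 0.001 0 0 0 0.9; 0 0 0.002 0 0 0 0.9; 0 0 0.002 0 0 0 0.9"}}

```text
clock: 14.95
position: [0.5224, 0.2719, 0.0633]
ee_rot: [-0.0, 0.0, 1.0, 0.0]
contact_force: [0.3, 0.2, -0.7]
width: 0.0204
gripper_force: 24.7
```

>>> {"fn": "servo_tool", "kwargs": {"series": "0 0 0.001 0 0 0 0.9; 0 0 0.001 0 0 0 0.9; 0 0 0.001 0 0 0 0.9"}}

```text
clock: 15.25
position: [0.5226, 0.272, 0.0626]
ee_rot: [0.0, 0.0, 1.0, 0.0]
contact_force: [-0.3, 0.3, 1.6]
width: 0.0211
gripper_force: 24.8
```

Touching. Release, rise clear of the bulb and head for the blue bottle (0.6945, 0.077).

>>> {"fn": "servo_tool", "kwargs": {"series": "0 0 0 0 0 0 0.8; 0 0 0 0 0 0 0.6; 0 0 0 0 0 0 0.4; 0 0 0 0 0 0 0.4; 0 0 -0.01 0 0 0 0.4"}}

```text
clock: 15.75
position: [0.5213, 0.2715, 0.0713]
ee_rot: [-0.002, 0.0, 1.0, -0.001]
contact_force: [0.4, 0.2, 0.4]
width: 0.0512
gripper_force: 0.0
```

>>> {"fn": "servo_tool", "kwargs": {"series": "0 0 -0.03 0 0 0 0.4; 0 0 -0.06 0 0 0 0.4; 0 0 -0.09 0 0 0 0.4; 0 0 -0.12 0 0 0 0.4; 0 0 -0.12 0 0 0 0.4"}}

```text
clock: 16.25
position: [0.5253, 0.273, 0.1979]
ee_rot: [0.005, 0.0, 1.0, 0.002]
contact_force: [0.2, 0.9, 1.0]
width: 0.0508
gripper_force: 0.0
```

```bash
python3 - <<'E'
from rig import manip, eyes
import cv2
print(manip.get_state()["position"])
a=eyes.get_image("wrist")[:,:,::-1]
b=eyes.get_image("scene")[:,:,::-1][120:250,150:370]
cv2.imwrite("pics/w7.png",cv2.vconcat([cv2.resize(a,(420,315)),cv2.resize(b,(420,248))]))
E
```

```text
[0.52526788 0.2730015  0.1979092 ]
```

View pics/w7.png

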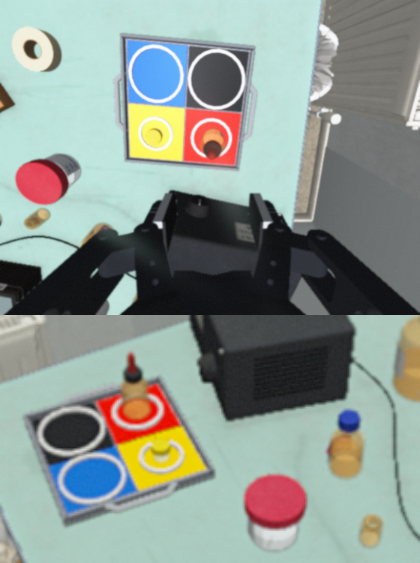

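The dropper stands in the red nest. I'll go y first, then x, to stay away from the black box.

>>> {"fn": "servo_tool", "kwargs": {"series": "0 -0.04 0 0 0 0 0.4; 0 -0.08 0 0 0 0 0.4; 0 -0.12 0 0 0 0 0.4; 0 -0.16 0 0 0 0 0.4; -0.02 -0.195 0 0 0 0 0.4"}}

```text
clock: 16.85
position: [0.5389, 0.0754, 0.191]
ee_rot: [-0.003, -0.0, 1.0, 0.0]
contact_force: [1.1, 1.3, -0.5]
width: 0.0511
gripper_force: 0.0
```

>>> {"fn": "servo_tool", "kwargs": {"series": "-0.035 0 0 0 0 0 0.4; -0.07 0 0 0 0 0 0.4; -0.105 0 0 0 0 0 0.4; -0.135 0 0 0 0 0 0.4; -0.1515 0 0 0 0 0 0.4"}}

```text
clock: 17.35
position: [0.6954, 0.0765, 0.1898]
ee_rot: [-0.001, 0.0, 1.0, 0.0]
contact_force: [-0.8, 0.2, 0.0]
width: 0.0508
gripper_force: 0.0
```

>>> {"fn": "servo_tool", "kwargs": {"series": "0 0 0.01 0 0 0 0.4; 0 0 0.025 0 0 0 0.4; 0 0 0.025 0 0 0 0.4; 0 0 0.025 0 0 0 0.4"}}

```text
clock: 17.75
position: [0.6922, 0.077, 0.1661]
ee_rot: [-0.002, 0.0, 1.0, 0.0]
contact_force: [-0.8, 0.2, 0.1]
width: 0.051
gripper_force: 0.0
```

```bash
python3 - <<'E'
from rig import manip, eyes
import cv2
print(manip.get_state()["position"])
print(eyes.camera_info("wrist")["eye"])
cv2.imwrite("pics/w8.png",eyes.get_image("wrist")[:,:,::-1])
E
```

```text
[0.69219962 0.07695313 0.16612141]
[0.61247549 0.0765362  0.30845951]
```

View pics/w8.png

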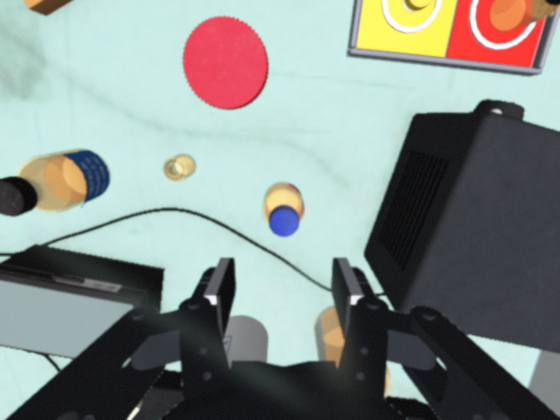

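The blue cap at (284,220) is centred between the fingers. Descend and grip.

>>> {"fn": "servo_tool", "kwargs": {"series": "0 0 0.03 0 0 0 0.4; 0 0 0.06 0 0 0 0.4; 0 0 0.085 0 0 0 0.4; 0 0 0.096 0 0 0 0.4; 0 0 0.1 0 0 0 0.4"}}

```text
clock: 18.3
position: [0.6933, 0.0769, 0.0667]
ee_rot: [-0.001, 0.0, 1.0, 0.0]
contact_force: [0.3, 0.1, 0.1]
width: 0.0513
gripper_force: 0.0
```

>>> {"fn": "servo_tool", "kwargs": {"series": "0 0 0 0 0 0 0.4; 0 0 0 0 0 0 0.6; 0 0 0 0 0 0 0.7; 0 0 0 0 0 0 0.8; 0 0 0 0 0 0 0.9", "squeeze": 30}}

```text
clock: 18.8
position: [0.6951, 0.0769, 0.069]
ee_rot: [0.002, 0.0, 1.0, 0.0]
contact_force: [1.0, 0.2, 6.2]
width: 0.0229
gripper_force: 29.5
```

>>> {"fn": "servo_tool", "kwargs": {"series": "0 0 0 0 0 0 0.9; 0 0 0 0 0 0 0.9; 0 0 0 0 0 0 0.9"}}

```text
clock: 19.1
position: [0.6951, 0.0769, 0.069]
ee_rot: [0.002, 0.0, 1.0, 0.0]
contact_force: [-1.2, -0.4, 6.2]
width: 0.0229
gripper_force: 29.5
```

>>> {"fn": "servo_tool", "kwargs": {"series": "0 0 -0.02 0 0 0 0.9; 0 0 -0.045 0 0 0 0.9; 0 0 -0.075 0 0 0 0.9; 0 0 -0.1 0 0 0 0.9; 0 0 -0.1 0 0 0 0.9"}}

```text
clock: 19.6
position: [0.6962, 0.077, 0.1715]
ee_rot: [0.004, 0.0, 1.0, 0.0]
contact_force: [0.3, -0.6, -0.3]
width: 0.0229
gripper_force: 29.7
```

>>> {"fn": "servo_tool", "kwargs": {"series": "0.02 0.009 0 0 0 0 0.9; 0.05 0.022 0 0 0 0 0.9; 0.085 0.038 0 0 0 0 0.9; 0.12 0.054 0 0 0 0 0.9; 0.155 0.07 0 0 0 0 0.9"}}

```text
clock: 20.1
position: [0.5364, 0.1472, 0.1655]
ee_rot: [-0.002, 0.0, 1.0, -0.0]
contact_force: [1.1, 1.8, -0.2]
width: 0.0231
gripper_force: 29.7
```

>>> {"fn": "servo_tool", "kwargs": {"series": "0.035 0.015 0 0 0 0 0.9; 0.07 0.031 0 0 0 0 0.9; 0.095 0.043 0 0 0 0 0.9; 0.107 0.048 0 0 0 0 0.9; 0.107 0.048 0 0 0 0 0.9"}}

```text
clock: 20.6
position: [0.4302, 0.1951, 0.1666]
ee_rot: [-0.001, -0.001, 1.0, -0.0]
contact_force: [0.3, -0.4, -1.1]
width: 0.023
gripper_force: 29.7
```

>>> {"fn": "servo_tool", "kwargs": {"series": "0 0 0 0 0 0 0.9; 0 0 0.02 0 0 0 0.9; 0 0 0.045 0 0 0 0.9; 0 0 0.06 0 0 0 0.9; 0 0 0.06 0 0 0 0.9"}}

```text
clock: 21.1
position: [0.432, 0.1938, 0.1051]
ee_rot: [-0.002, 0.001, 1.0, -0.001]
contact_force: [-1.1, -0.3, -0.9]
width: 0.0229
gripper_force: 29.7
```

>>> {"fn": "servo_tool", "kwargs": {"series": "0 0 0 0 0 0 0.9; 0 0 0 0 0 0 0.9; 0 0 0 0 0 0 0.9"}}

```text
clock: 21.4
position: [0.4331, 0.1951, 0.1082]
ee_rot: [0.001, 0.0, 1.0, 0.0]
contact_force: [-1.0, 0.4, -1.9]
width: 0.0229
gripper_force: 29.7
```

>>> {"fn": "servo_tool", "kwargs": {"series": "0.001 0 0.01 0 0 0 0.9; 0.001 0 0.02 0 0 0 0.9; 0.001 0 0.026 0 0 0 0.9; 0.001 0 0.027 0 0 0 0.9; 0.001 0 0.027 0 0 0 0.9"}}

```text
clock: 21.9
position: [0.4307, 0.1949, 0.0799]
ee_rot: [-0.0, 0.0, 1.0, -0.0]
contact_force: [0.1, -0.2, -0.9]
width: 0.0225
gripper_force: 29.7
```

>>> {"fn": "servo_tool", "kwargs": {"series": "0 0 0 0 0 0 0.9; 0 0 0.001 0 0 0 0.9; 0 0 0.002 0 0 0 0.9; 0 0 0.002 0 0 0 0.9; 0 0 0.002 0 0 0 0.9"}}

```text
clock: 22.4
position: [0.431, 0.1949, 0.0784]
ee_rot: [0.0, 0.0, 1.0, 0.0]
contact_force: [-0.8, -0.9, 0.1]
width: 0.0229
gripper_force: 29.7
```

>>> {"fn": "servo_tool", "kwargs": {"series": "0 0 0.001 0 0 0 0.9; 0 0 0.001 0 0 0 0.9; 0 0 0.001 0 0 0 0.9"}}

```text
clock: 22.7
position: [0.4309, 0.1949, 0.0773]
ee_rot: [-0.0, 0.0, 1.0, 0.0]
contact_force: [-0.1, -0.3, -0.0]
width: 0.0229
gripper_force: 29.7
```

>>> {"fn": "servo_tool", "kwargs": {"series": "0 0 0.001 0 0 0 0.9; 0 0 0.001 0 0 0 0.9; 0 0 0.001 0 0 0 0.9"}}

```text
clock: 23.0
position: [0.4316, 0.195, 0.077]
ee_rot: [0.001, 0.0, 1.0, 0.0]
contact_force: [0.1, -0.5, 5.6]
width: 0.0233
gripper_force: 30.2
```

>>> {"fn": "servo_tool", "kwargs": {"series": "0 0 0 0 0 0 0.8; 0 0 0 0 0 0 0.6; 0 0 0 0 0 0 0.4; 0 0 0 0 0 0 0.4; 0 0 -0.01 0 0 0 0.4"}}

```text
clock: 23.5
position: [0.4297, 0.1946, 0.0854]
ee_rot: [-0.002, 0.0, 1.0, -0.0]
contact_force: [-1.6, 0.1, -0.4]
width: 0.0514
gripper_force: 0.0
```

>>> {"fn": "servo_tool", "kwargs": {"series": "0 0 -0.03 0 0 0 0.4; 0 0 -0.06 0 0 0 0.4; 0 0 -0.09 0 0 0 0.4; 0 0 -0.1 0 0 0 0.4; 0 0 -0.1 0 0 0 0.4"}}

```text
clock: 24.0
position: [0.432, 0.1952, 0.188]
ee_rot: [0.002, 0.0, 1.0, 0.001]
contact_force: [-0.1, 0.2, 0.5]
width: 0.0515
gripper_force: 0.0
```

>>> {"fn": "servo_tool", "kwargs": {"series": "-0.03 -0.04 0 0 0 0 0.4; -0.06 -0.08 0 0 0 0 0.4; -0.09 -0.12 0 0 0 0 0.4; -0.12 -0.16 0 0 0 0 0.4; -0.15 -0.2 0 0 0 0 0.4"}}

```text
clock: 24.5
position: [0.5807, -0.0067, 0.1842]
ee_rot: [-0.002, 0.0, 1.0, 0.0]
contact_force: [0.8, 1.8, 0.6]
width: 0.0513
gripper_force: 0.0
```

>>> {"fn": "servo_tool", "kwargs": {"series": "-0.03 -0.04 0 0 0 0 0.4; -0.06 -0.08 0 0 0 0 0.4; -0.088 -0.115 0 0 0 0 0.4; -0.088 -0.123 0 0 0 0 0.4; -0.088 -0.123 0 0 0 0 0.4"}}

```text
clock: 25.0
position: [0.668, -0.1295, 0.1833]
ee_rot: [-0.002, 0.001, 1.0, 0.001]
contact_force: [0.3, 1.1, -0.2]
width: 0.0513
gripper_force: 0.0
```

```bash
python3 - <<'E'
from rig import manip, eyes
import cv2
print(manip.get_state()["position"])
a=eyes.get_image("wrist")[:,:,::-1]
b=eyes.get_image("scene")[:,:,::-1][120:250,150:370]
cv2.imwrite("pics/w9.png",cv2.vconcat([cv2.resize(a,(420,315)),cv2.resize(b,(420,248))]))
E
```

```text
[ 0.66800157 -0.12948931  0.18332796]
```

View pics/w9.png

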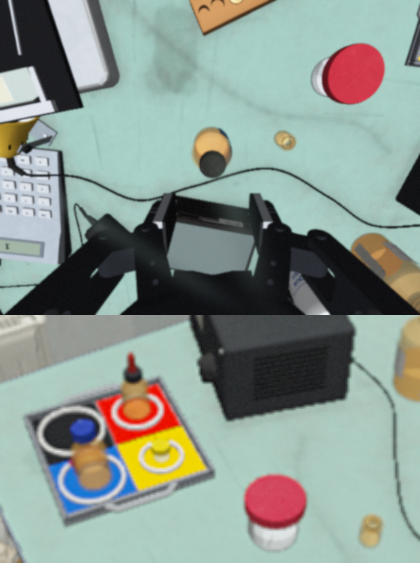

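Blue stands in its nest and the black cap is centred under the gripper. Descend and grip.

>>> {"fn": "servo_tool", "kwargs": {"series": "0 0 0.03 0 0 0 0.4; 0 0 0.06 0 0 0 0.4; 0 0 0.085 0 0 0 0.4; 0 0 0.096 0 0 0 0.4; 0 0 0.1 0 0 0 0.4"}}

```text
clock: 25.6
position: [0.6676, -0.1264, 0.0852]
ee_rot: [-0.001, -0.001, 1.0, 0.001]
contact_force: [-0.5, -0.6, -0.3]
width: 0.0514
gripper_force: 0.0
```

>>> {"fn": "servo_tool", "kwargs": {"series": "0 0 0 0 0 0 0.4; 0 0 0 0 0 0 0.55; 0 0 0 0 0 0 0.65; 0 0 0 0 0 0 0.75; 0 0 0 0 0 0 0.85", "squeeze": 50}}

```text
clock: 26.1
position: [0.6699, -0.1287, 0.0881]
ee_rot: [0.002, 0.0, 1.0, -0.001]
contact_force: [-0.2, -0.5, 6.3]
width: 0.0265
gripper_force: 49.2
```

>>> {"fn": "servo_tool", "kwargs": {"series": "0 0 0 0 0 0 0.85; 0 0 0 0 0 0 0.85; 0 0 0 0 0 0 0.85"}}

```text
clock: 26.4
position: [0.6699, -0.1287, 0.0881]
ee_rot: [0.002, 0.0, 1.0, -0.001]
contact_force: [0.1, -1.1, 6.4]
width: 0.0264
gripper_force: 49.2
```

>>> {"fn": "servo_tool", "kwargs": {"series": "0 0 -0.02 0 0 0 0.85; 0 0 -0.045 0 0 0 0.85; 0 0 -0.075 0 0 0 0.85; 0 0 -0.1 0 0 0 0.85; 0 0 -0.11 0 0 0 0.85"}}

```text
clock: 26.9
position: [0.6699, -0.1283, 0.1988]
ee_rot: [0.002, 0.0, 1.0, -0.0]
contact_force: [-0.2, 0.1, -1.6]
width: 0.0264
gripper_force: 49.7
```

>>> {"fn": "servo_tool", "kwargs": {"series": "0 0 0 0 0 0 0.85; 0 0 0 0 0 0 0.85; 0 0 0 0 0 0 0.85"}}

```text
clock: 27.2
position: [0.6678, -0.1278, 0.1941]
ee_rot: [-0.002, 0.0, 1.0, 0.001]
contact_force: [-1.1, 0.2, -0.8]
width: 0.0261
gripper_force: 49.7
```

>>> {"fn": "servo_tool", "kwargs": {"series": "0.01 0.02 -0.02 0 0 0 0.85; 0.025 0.045 -0.04 0 0 0 0.85; 0.043 0.075 -0.04 0 0 0 0.85; 0.06 0.107 -0.04 0 0 0 0.85; 0.078 0.138 -0.04 0 0 0 0.85"}}

```text
clock: 27.7
position: [0.5896, 0.0111, 0.2349]
ee_rot: [-0.001, 0.0, 1.0, 0.0]
contact_force: [0.9, -0.1, -2.4]
width: 0.0264
gripper_force: 49.8
```

>>> {"fn": "servo_tool", "kwargs": {"series": "0.017 0.031 0 0 0 0 0.85; 0.035 0.062 0 0 0 0 0.85; 0.052 0.093 0 0 0 0 0.85; 0.07 0.124 0 0 0 0 0.85; 0.087 0.155 0 0 0 0 0.85"}}

```text
clock: 28.2
position: [0.5023, 0.1659, 0.2349]
ee_rot: [-0.001, 0.0, 1.0, -0.0]
contact_force: [0.5, -0.8, -2.6]
width: 0.0263
gripper_force: 49.8
```

>>> {"fn": "servo_tool", "kwargs": {"series": "0.017 0.03 0 0 0 0 0.85; 0.034 0.06 0 0 0 0 0.85; 0.052 0.09 0 0 0 0 0.85; 0.065 0.114 0 0 0 0 0.85; 0.065 0.114 0 0 0 0 0.85"}}

```text
clock: 28.7
position: [0.4363, 0.2814, 0.235]
ee_rot: [-0.002, -0.002, 1.0, 0.0]
contact_force: [-0.1, 0.1, -2.0]
width: 0.0264
gripper_force: 49.9
```

>>> {"fn": "servo_tool", "kwargs": {"series": "0 0 0 0 0 0 0.85; 0 0 0 0 0 0 0.85; 0 0 0.02 0 0 0 0.85; 0 0 0.02 0 0 0 0.85; 0 0 0.02 0 0 0 0.85"}}

```text
clock: 29.2
position: [0.4391, 0.278, 0.216]
ee_rot: [-0.001, 0.001, 1.0, -0.0]
contact_force: [0.3, -0.3, -1.9]
width: 0.026
gripper_force: 49.8
```

>>> {"fn": "servo_tool", "kwargs": {"series": "0 0.001 0.025 0 0 0 0.85; 0 0.001 0.05 0 0 0 0.85; 0 0.001 0.075 0 0 0 0.85; 0 0.001 0.1 0 0 0 0.85; 0 0.001 0.112 0 0 0 0.85"}}

```text
clock: 29.7
position: [0.4386, 0.2792, 0.1031]
ee_rot: [-0.001, 0.0, 1.0, -0.0]
contact_force: [-0.4, 0.1, -2.4]
width: 0.0265
gripper_force: 49.9
```

>>> {"fn": "servo_tool", "kwargs": {"series": "0 0 0 0 0 0 0.85; 0 0 0 0 0 0 0.85; 0 0 0.002 0 0 0 0.85; 0 0 0.003 0 0 0 0.85; 0 0 0.003 0 0 0 0.85"}}

```text
clock: 30.2
position: [0.4393, 0.2801, 0.1019]
ee_rot: [0.001, 0.0, 1.0, 0.0]
contact_force: [-0.3, -0.1, -2.7]
width: 0.0261
gripper_force: 49.9
```

>>> {"fn": "servo_tool", "kwargs": {"series": "0 0 0.001 0 0 0 0.85; 0 0 0.002 0 0 0 0.85; 0 0 0.002 0 0 0 0.85; 0 0 0.002 0 0 0 0.85"}}

```text
clock: 30.6
position: [0.4389, 0.2799, 0.0993]
ee_rot: [-0.0, 0.0, 1.0, 0.0]
contact_force: [-0.2, 1.4, -2.0]
width: 0.0263
gripper_force: 49.9
```

>>> {"fn": "servo_tool", "kwargs": {"series": "0 0 0.001 0 0 0 0.85; 0 0 0.0015 0 0 0 0.85; 0 0 0.0015 0 0 0 0.85; 0 0 0.0015 0 0 0 0.85"}}

```text
clock: 31.0
position: [0.4389, 0.2799, 0.0978]
ee_rot: [-0.0, 0.0, 1.0, -0.0]
contact_force: [-0.6, -1.0, -1.7]
width: 0.0263
gripper_force: 49.9
```

>>> {"fn": "servo_tool", "kwargs": {"series": "0 0 0.001 0 0 0 0.85; 0 0 0.001 0 0 0 0.85; 0 0 0.0015 0 0 0 0.85; 0 0 0.0015 0 0 0 0.85"}}

```text
clock: 31.4
position: [0.4389, 0.2799, 0.0962]
ee_rot: [-0.0, 0.0, 1.0, 0.0]
contact_force: [0.0, -0.1, -2.3]
width: 0.0261
gripper_force: 49.9
```

>>> {"fn": "servo_tool", "kwargs": {"series": "0 0 0.001 0 0 0 0.85; 0 0 0.001 0 0 0 0.85; 0 0 0.001 0 0 0 0.85"}}

```text
clock: 31.7
position: [0.4394, 0.28, 0.0961]
ee_rot: [0.001, 0.0, 1.0, 0.0]
contact_force: [-0.4, -1.3, 5.1]
width: 0.0261
gripper_force: 50.5
```

>>> {"fn": "servo_tool", "kwargs": {"series": "0 0 0 0 0 0 0.75; 0 0 0 0 0 0 0.6; 0 0 0 0 0 0 0.4; 0 0 0 0 0 0 0.4; 0 0 -0.01 0 0 0 0.4"}}

```text
clock: 32.2
position: [0.4379, 0.2795, 0.1043]
ee_rot: [-0.002, 0.0, 1.0, -0.001]
contact_force: [0.2, -0.1, -0.7]
width: 0.051
gripper_force: 0.0
```

>>> {"fn": "servo_tool", "kwargs": {"series": "0 0 -0.03 0 0 0 0.4; 0 0 -0.06 0 0 0 0.4; 0 0 -0.09 0 0 0 0.4; 0 0 -0.11 0 0 0 0.4; 0 0 -0.11 0 0 0 0.4"}}

```text
clock: 32.7
position: [0.4409, 0.2809, 0.2191]
ee_rot: [0.003, 0.0, 1.0, 0.002]
contact_force: [0.0, -0.1, 0.7]
width: 0.0513
gripper_force: 0.0
```

>>> {"fn": "servo_tool", "kwargs": {"series": "0.02 0.03 0 0 0 0 0.4; 0.04 0.07 0 0 0 0 0.4; 0.06 0.11 0 0 0 0 0.4; 0.08 0.15 0 0 0 0 0.4; 0.08 0.15 0 0 0 0 0.4"}}

```text
clock: 33.2
position: [0.356, 0.434, 0.2141]
ee_rot: [-0.001, -0.003, 1.0, 0.001]
contact_force: [0.0, -0.4, -0.5]
width: 0.0513
gripper_force: 0.0
```

```bash
python3 - <<'E'
from rig import manip, eyes
import cv2
print(manip.get_state()["position"])
a=eyes.get_image("top")[:,:,::-1][130:290,160:400]
b=eyes.get_image("scene")[:,:,::-1][120:320,150:410]
cv2.imwrite("pics/w10.png",cv2.vconcat([cv2.resize(a,(420,280)),cv2.resize(b,(416,320)) if 0 else cv2.resize(b,(420,315))]))
E
```

```text
[0.35595278 0.43395008 0.21410762]
```

View pics/w10.png

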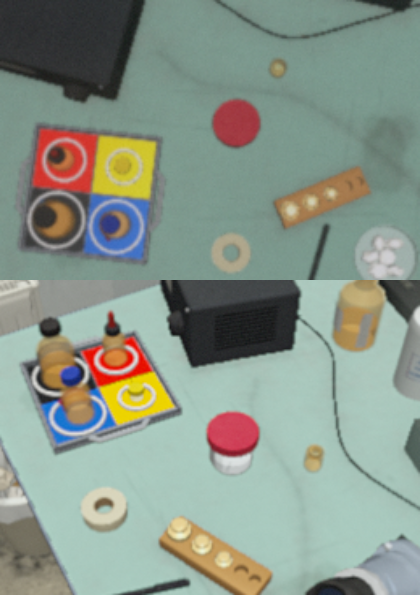

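All four reagents stand upright in their collars, and the cup and open vial haven't moved. Hand in.

```bash
python3 - <<'E'
from rig import manip
print(manip.sign_off())
E
```

```text
the job is handed in; nothing more can be done
None
```

The job is handed in: in the last camera images all four reagents stand upright inside the collars of their own cap colours, and the red-lidded cup and open amber vial stand where they began; the run took about 33 s of the 106 s, and hand-in returned no verdict.

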